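# Lock the grease-filter cassette with its blade key

### The job

Lock the grease-filter cassette that lies on the hob: take the blade key out of its wooden stand, put its blade into the slot of the round lock and turn clockwise until the cam comes home against its stop and the brass pin beside it stands right up, going by feel and stopping gently at the stop so that the lock is not wrenched. Then stand the key back in its stand, upright and fully down, and let go; leave the other things on the hob where they are.

Things in the scene. Friction and masses are not known exactly. Their poses are not given: they have to be found in the camera images.
- cassette: Low metal box, fixed to the hob, 200 (x) x 130 (y) x 45 mm high; origin: centre of its underside. Its flat top carries the round lock at the robot's end, the brass pin behind the lock and four ribs (up to 3 mm high) at the far end.
- slot (a point): Centre of the mouth of the slot in the head of the lock's cam, on the lock's axis, 61 mm above the hob. x along the slot, z up. The slot is closed at its ends: 23.5 mm long, 4.6 mm wide (7 mm at the bevelled mouth), 7 mm deep.
- plunger (a joint): How far the cam is pressed straight down, m, 0 to 0.005. It is sprung: it yields from 3 N at once and takes 10 N at the end of its travel. It may be turned pressed or not.
- mount (a joint): How far the lock's round plate (88 mm across, 3 mm thick) is wrenched round clockwise on the cassette, rad; 0 as found. It is held by a spring of 4 Nm/rad: it gives by 0.03 in normal turning and twists further when the cam is turned on at its stop. 0.085 rad (0.34 Nm) damages the lock.
- pin_top (a point): Top centre of the brass indicator pin, 8 mm across, 36 mm from the lock's axis along the cassette's +x; 51 mm above the hob at first. It rises with the rim in the last 0.5 rad of the turn, 5 mm per rad, 2.5 mm in all, and is right up when the cam is home.
- key: The blade key, loose, 70 to 120 g, 87 mm tall upright. Origin: centre of the blade's lower end; z up to the handle, x along the blade's width. Blade 18 (x) x 3 mm, 15 mm long, the last 2 mm thinned to 16.5 x 1.6 mm; flat shank above 14 (x) x 8 mm to z = 40 mm; from there to 87 mm the flat-sided handle, 34 (x) x 14 mm (y), to be held across its 14 mm.
- blade_tip (a point): The same point as the key's origin.
- keystand: Wooden block, fixed, 70 (x) x 60 (y) x 44 mm high; origin: centre of its underside. The key stands in its pocket, blade down, key x along block x, its handle's shoulder (z = 40 mm of the key) resting on the block's top, so that the key's origin is 4 mm above the hob.
- stand_mouth (a point): Centre of the mouth of the pocket, on the block's top face, 44 mm above the hob; the pocket is 23 (x) x 12 mm (y), with 2 mm bevel, 42 mm deep.
- tin: Short round food tin, 75 mm across, 58 mm high, loose; origin: centre of its underside. A bystander.
- salt: Salt shaker, 44 mm across, 90 mm high, loose; origin: centre of its underside. A bystander.
- mill: Wooden pepper mill, 58 mm across, 150 mm high, loose; origin: centre of its underside. A bystander.
- sardines: Flat oblong tin, 63 x 105 x 26 mm, loose; origin: centre of its underside. A bystander.
- head: The slotted steel head of the cam, 31 mm across; origin on its axis 16 mm below its face, x along the slot. Turns clockwise from above, with little effort (0.02 Nm) at first; for the last 0.5 rad it carries the dark round rim with it (0.11 Nm, rim 53 mm across, its top 2 mm below the cam's face) up to a hard stop, home. The start is unmarked: 0.95 to 1.6 rad are to go. It stays where left.
- spoon: Teaspoon, 139 x 30 x 10 mm, lying loose on the hob. A bystander.
- tumbler1: Clear glass tumbler, 80 mm across, 91 mm high, loose; origin: centre of its underside. A bystander.
Mind the look-alikes: they are no part of the job. There is more than one size of the key; the job needs the larger.

How it is judged:
By the outcome, as a careful person would: the job done as asked, in the order asked, and still so for the second after the job is handed in, with the robot touching nothing.
It also fails if it takes over 72 s, if anything falls off the work surface, if the arm or the gripper's body presses on something with over 40 N, if the wrist force passes 120 N, or if a joint passes its speed limit or range.

### The arm

A 6-joint arm with a two-finger parallel gripper is mounted at the origin on a cart in front of the work surface, level with it; the furniture and walls round the work are solid. World frame = base frame: x ahead of the robot, y to its left, z up, the work surface at z = 0. Lengths are in m, angles in degrees, forces in N, time in s.
With the tool pointing down it reaches from about 0.3 to 0.875 m from the base axis. Payload 4.2 kg.
Tool frame: the origin (TCP) lies at the very end of the fingers, on their centre line; the grasp point (between the pads) lies 19 mm behind it; z points along the fingers, y is the line along which they close (so a half turn about z gives the same grasp; the last joint's range is limited). The gripper opens to 85 mm and grips with 20 to 120 N. Pads are 22 mm wide; open, the fingers measure 114 mm over their backs; the gripper's body (76 mm by 85 mm) begins 54 mm behind the grasp point. The pads swing forward as they close: fully open they stand 13 mm farther back than shut.
Start: joints at [75.172, 18.312, 89.639, -0, 72.044, -1.146], TCP at [0.136, 0.559, 0.231] pointing down, gripper open.
Joint ranges: [-177.97, 177.97], [-48.28, 115.42], [12.27, 149.76], [-77.06, 257.06], [2.81, 150.46], [-146.56, 146.56]. Speed limits (degrees/s): [147.25, 147.25, 180, 180, 180, 180].

### API

Orientations are given as [roll, pitch, yaw] about the fixed x, y, z axes, in that order (R = Rz(yaw) Ry(pitch) Rx(roll)).
In Python, from plant import get_obs, snapshot, camera_params, hand_in gives the robot as it stands.
- The arm moves only by the tool drive_tool, never from a script. Its argument "deltas" is text: rows parted by semicolons, each of 6 numbers parted by spaces: the shift along the tool's x, y, z in units of 0.2 m (1.0 is 0.2 m), then the turn, a rotation vector about the tool's x, y, z in units of 60 degrees (1.0 is 60 degrees). A call has 1 to 20 rows; each row is the pose to reach, as a shift and turn from the pose commanded when the call began, along the tool's axes at that moment; what a row does not reach only later rows make up. A row lasts 1/8 s, in which the tool goes at most 62.5 mm and 10.7 degrees, less where a joint would pass 70% of its speed; a pose out of reach is approached as far as the arm can. A call with a number of a shift or a turn outside -1 to 1 is refused whole. A call with a gripper value outside its range is refused whole. "gripper" is the gripper's target within -1 to 1 (shut at 1, half-way at 0, fully open at -1), set as the call begins (left out, the last holds). The fingers move at their own pace and stop on an object; "force" is the grip in N (left out, the last holds). Time passes only in rows, so rows that repeat a pose let the fingers close. It gives the time, the measured TCP pose, the force, the opening and the grip force at its end, in the units of the state.
- get_obs(): the state, without advancing time (a new reading comes with each control period).
- snapshot(name): name is "side" or "top"; returns the picture (480x640x3 uint8, blue, green, red); there is no depth.
- camera_params(name): a dict with "intrinsics" (3x3 intrinsics, pixels), "k1" (the pictures are not rectified: a ray, as slopes to the right and down, at radius r is drawn at 1 + k1 r^2 times it, then the intrinsics apply), "pose" (4x4, takes a point from camera to world coordinates). Camera axes: x right, y down, z forward; pixel columns grow to the right and rows downward; lengths in m; the calibration is good to about 2 mm. A picture is of the moment at which its call begins. camera_params takes no time and is no camera call.
- hand_in(): hands the job in; it is judged then, once.
The state is a dict: "clock": time; "q": joint angles; "dq": joint speeds; "joint_torque": joint torques, N m; "ee_pos": TCP position; "eef_rot": TCP orientation; "wrist_force": force on the tool from outside, world axes, zero at the start; "ft_torque": the same for the moment, N m; "opening": finger opening in m; "finger_force": force on a finger pad.
Only numpy, scipy, OpenCV 4.12 (cv2) and the standard library are available. Lean on these libraries where they do the work, as an engineer would, in place of code of your own. Each camera call takes 0.05 s, during which the arm holds its last target. There are 200 camera calls.

## Working session

There is one attempt and no reset: what is moved stays moved. The work goes in short steps, Python scripts to look and compute and a tool call to move; the robot and the scene stay as the last step left them, time stands still between calls to the robot, and variables do not carry over. Pictures are saved under pics/ and viewed, at most 12 in all, crops included, and the job is handed in when it is done.

Besides the shell and the picture viewer there is one more tool, called after "Call:" in YAML: its name, and indented under it one key for each argument. drive_tool: Moves the arm, as the interface text tells. Shifts and turns lie within -1 to 1; 1 stands for 0.2 m of shift or 60 degrees of turn. Its arguments: {"type":"object","properties":{"deltas":{"type":"string"},"gripper":{"type":"number"},"force":{"type":"number"}},"required":["deltas"]}

```bash
mkdir -p pics; ls
python3 - <<'E'
from plant import *
import cv2,numpy as np
for n in("side","top"):
    cv2.imwrite(f"pics/{n}0.png",snapshot(n)); c=camera_params(n); print(n,c)
print(get_obs())
E
```

```text
pics
side {'intrinsics': array([[449.48587515,   0.        , 323.63184613],
       [  0.        , 449.48587515, 242.45910183],
       [  0.        ,   0.        ,   1.        ]]), 'k1': -0.04903398182223746, 'pose': array([[-0.87391206, -0.25695747,  0.4126143 ,  0.22786293],
       [-0.48574145,  0.42978364, -0.76114471,  0.71784326],
       [ 0.01824694, -0.86559742, -0.500408  ,  0.55142405],
       [ 0.        ,  0.        ,  0.        ,  1.        ]])}
top {'intrinsics': array([[613.14464434,   0.        , 316.46653735],
       [  0.        , 613.14464434, 246.09984638],
       [  0.        ,   0.        ,   1.        ]]), 'k1': -0.20600260072555876, 'pose': array([[ 0.01755631, -0.99678925,  0.07812148,  0.54027206],
       [-0.99980704, -0.01819062, -0.00741522,  0.00392259],
       [ 0.00881249, -0.07797622, -0.99691627,  1.26560415],
       [ 0.        ,  0.        ,  0.        ,  1.        ]])}
{'clock': 0.1, 'q': array([ 7.51731208e+01,  1.83476732e+01,  8.96996469e+01,  1.31130393e-03,
        7.20448689e+01, -1.14683649e+00]), 'dq': array([-0.1122724 ,  0.03173604, -0.22603826,  0.07408774, -0.11010409,
       -0.0380884 ]), 'joint_torque': array([ 5.34428891e-04, -4.16406870e+01, -2.34704518e+01,  6.75192859e-05,
        5.03102696e-03, -7.08297335e-06]), 'ee_pos': array([0.13587833, 0.55827033, 0.23056783]), 'eef_rot': array([-1.79907854e+02, -3.09167865e-03,  1.66319550e+02]), 'wrist_force': array([-1.34045275,  0.69002284, -0.28525739]), 'ft_torque': array([ 0.08237636, -0.03796122, -0.04477764]), 'finger_force': 0.0, 'opening': 0.0852871983582691}
```

View pics/top0.png

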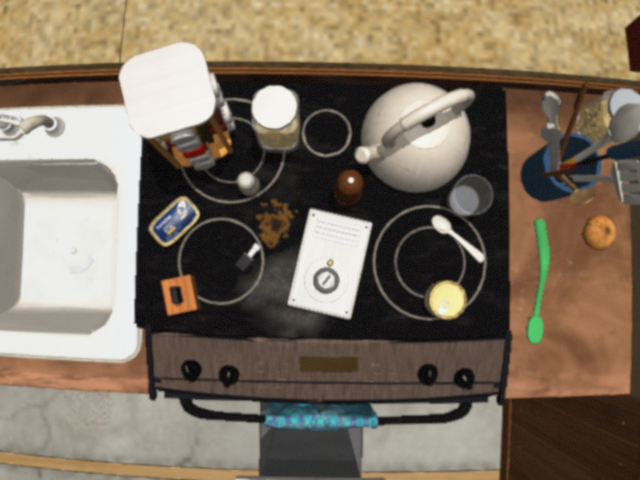

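View pics/side0.png

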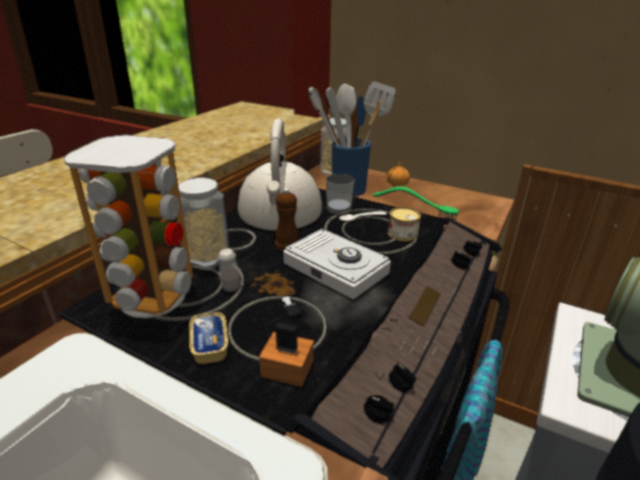

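Candidates for the key: one standing in the wooden block, top (179,294) / side (287,340), and a small one lying loose at top (248,257) / side (290,305). The one in the stand fits the description. I'll confirm it in enlarged crops.

Run:
```python
import cv2,numpy as np
t=cv2.imread("pics/top0.png");s=cv2.imread("pics/side0.png")
R=lambda im,x,y,w,h,k:cv2.resize(im[y:y+h,x:x+w],None,fx=k,fy=k,interpolation=cv2.INTER_CUBIC)
a=R(t,155,265,50,60,8);b=R(t,300,250,50,60,8)
cv2.imwrite("pics/c1.png",np.hstack([a,b]))
cv2.imwrite("pics/c2.png",R(s,240,280,100,110,5.4))
```

```text
(no output)
```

View pics/c1.png

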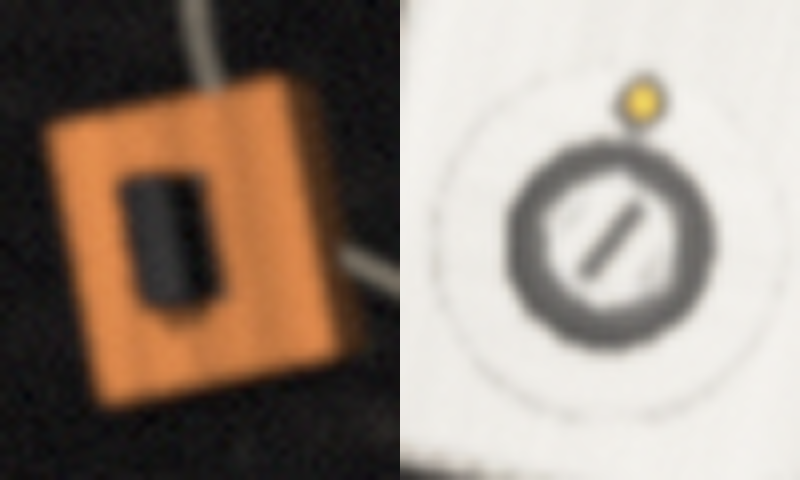

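View pics/c2.png

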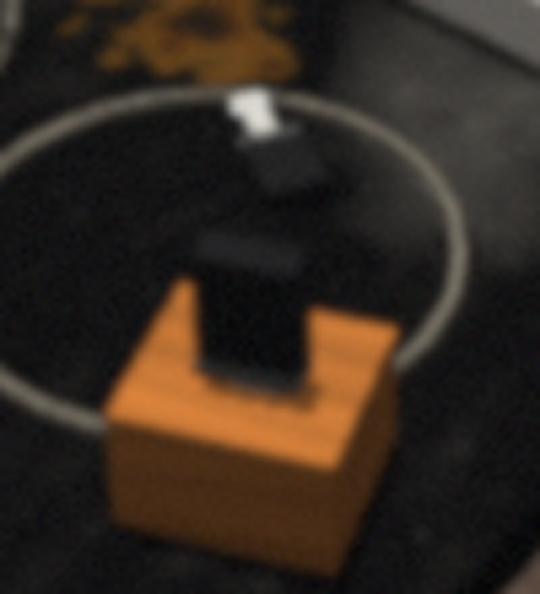

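The key in the stand is the larger one: its handle matches 34 mm, while the one lying down is clearly smaller. Crop positions: block top corners (45,125), (285,75), (340,355), (105,405); key top face about (120,180)-(165,175)-(190,300)-(145,307). For the lock: rim centre (610,245), slot ends (585,272) and (640,207), pin (643,102).

```bash
cat > h.py <<'E'
from plant import *
import cv2,numpy as np
from scipy.spatial.transform import Rotation as R
def px(n,uv,z):
    c=camera_params(n);K=c["intrinsics"];P=c["pose"]
    r=cv2.undistortPoints(np.float64(uv).reshape(-1,1,2),K,np.array([c["k1"],0,0,0]))[:,0]
    d=np.c_[r,np.ones(len(r))]@P[:3,:3].T;o=P[:3,3]
    return (o+d*((z-o[2])/d[:,2])[:,None])
def crop(p,k,x,y): return np.array(p)/k+[x,y]-0.5+0.5/k
def delta(pos,yaw):  # rows from current measured pose
    o=get_obs();Rc=R.from_euler('xyz',o['eef_rot'],degrees=True);Rt=R.from_euler('xyz',[180,0,yaw],degrees=True)
    print('shift',np.round(Rc.inv().apply(np.array(pos)-o['ee_pos'])/.2,4),'turn',np.round((Rc.inv()*Rt).as_rotvec(degrees=True)/60,4),'obs',o['ee_pos'].round(4),o['eef_rot'].round(2))
E
python3 - <<'E'
from h import *
ang=lambda v:np.degrees(np.arctan2(v[1],v[0]))
b=px('top',crop([(45,125),(285,75),(340,355),(105,405)],8,155,265),.044)
print('block',b.mean(0),[ (np.linalg.norm(b[i]-b[i-1]).round(4),ang(b[i]-b[i-1]).round(1)) for i in range(4)])
k=px('top',crop([(120,180),(165,175),(190,300),(145,307)],8,155,265),.091)
print('key',k.mean(0),ang(k[0]-k[3]),ang(k[1]-k[2]))
k=px('top',crop([(211,245),(240,207),(185,272),(210,240)],8,300,250),.060);pin=px('top',crop([(243,102)],8,300,250),.051)[0]
print('lock',k.round(4),ang(k[1]-k[2]),pin,ang(pin-k[0]),np.linalg.norm((pin-k[0])[:2]))
# side-view checks: block top corners, key top
print('side block',px('side',crop([(183,280),(400,325),(335,468),(107,418)],5.4,240,280),.044).mean(0))
print('side key',px('side',crop([(250,253)],5.4,240,280),.091))
c=px('top',[(313,209),(372,222),(349,319),(288,303)],.045);print('cass',c.round(4),ang(c[0]-c[3]),ang(c[1]-c[2]))
E
```

```text
block [0.53347129 0.269467   0.044     ] [(np.float64(0.072), np.float64(14.0)), (np.float64(0.0628), np.float64(-77.1)), (np.float64(0.0715), np.float64(-167.2)), (np.float64(0.0613), np.float64(103.4))]
key [0.53336458 0.26864381 0.091     ] 12.980457431944703 13.121630391218602
lock [[ 0.5679 -0.0248  0.06  ]
 [ 0.5774 -0.0318  0.06  ]
 [ 0.5612 -0.0186  0.06  ]
 [ 0.5691 -0.0246  0.06  ]] -39.2703496628383 [ 0.60368337 -0.03239901  0.051     ] -11.931639972740152 0.03657775695317316
side block [0.53214504 0.27214025 0.044     ]
side key [[0.53159585 0.27420655 0.091     ]]
cass [[ 0.7105  0.0031  0.045 ]
 [ 0.6865 -0.1158  0.045 ]
 [ 0.4919 -0.0723  0.045 ]
 [ 0.5216  0.0494  0.045 ]] -13.759584749408939 -12.604303191217939
```

Run:
```python
from h import *
delta([.533,.2705,.15],-166.7)
```

```text
shift [-2.2696 -0.9278  0.4042] turn [-1.500e-03 -4.000e-04 -4.497e-01] obs [0.1359 0.5583 0.2306] [-179.91   -0.    166.32]
```

Call:
drive_tool:
  deltas: "-1 -0.41 0.1 0 0 0;-1 -0.41 0.1 0 0 0;-1 -0.41 0.1 0 0 0;-1 -0.41 0.1 0 0 0"
  gripper: -1

```text
clock: 0.6
ee_pos: [0.3127, 0.4294, 0.2106]
eef_rot: [-179.9, -0.0, 166.2]
wrist_force: [0.4, 1.3, 0.5]
opening: 0.0856
finger_force: 0.0
```

Call:
drive_tool:
  deltas: "-1 -0.41 0.1 0 0 -0.2;-1 -0.41 0.1 0 0 -0.4497;-1 -0.41 0.1 0 0 -0.4497;-1 -0.41 0.1 0 0 -0.4497"

```text
clock: 1.1
ee_pos: [0.4875, 0.3028, 0.1906]
eef_rot: [-180.0, -0.0, -166.8]
wrist_force: [0.2, 0.6, -0.2]
opening: 0.0853
finger_force: 0.0
```

Run:
```python
from h import *
delta([.533,.2705,.15],-166.7);print(get_obs()['clock'],get_obs()['q'])
```

```text
shift [-0.1846 -0.209   0.203 ] turn [-0.0004 -0.0007 -0.001 ] obs [0.4875 0.3028 0.1906] [-1.7997e+02 -4.0000e-02 -1.6676e+02]
1.1 [ 3.07003179e+01  1.98513950e+01  9.34405647e+01 -1.36018168e-02
  6.67557841e+01 -7.25365644e+01]
```

Call:
drive_tool:
  deltas: "-0.185 -0.209 0.2 0 0 0;-0.185 -0.209 0.2 0 0 0;-0.185 -0.209 0.2 0 0 0"

```text
clock: 1.48
ee_pos: [0.5311, 0.2724, 0.1508]
eef_rot: [180.0, -0.1, -166.7]
wrist_force: [-0.5, 0.2, 0.9]
opening: 0.0854
finger_force: 0.0
```

Run:
```python
from h import *
delta([.533,.2705,.05],-166.7)
```

```text
shift [-0.0079 -0.0116  0.5038] turn [ 0.0002 -0.0017 -0.0008] obs [0.5311 0.2724 0.1508] [ 1.7999e+02 -1.0000e-01 -1.6675e+02]
```

Call:
drive_tool:
  deltas: "-0.006 -0.006 0.25 0 0 0;-0.006 -0.006 0.45 0 0 0;-0.006 -0.006 0.503 0 0 0;-0.006 -0.006 0.503 0 0 0;-0.006 -0.006 0.503 0 0 0"

```text
clock: 2.1
ee_pos: [0.534, 0.2727, 0.0528]
eef_rot: [179.9, 0.2, -166.7]
wrist_force: [-0.1, -1.1, 0.1]
opening: 0.0853
finger_force: 0.0
```

Run:
```python
from h import *
delta([.533,.2705,.05],-166.7);im=snapshot('side');cv2.imwrite('pics/s1.png',cv2.resize(im[250:400,200:380],None,fx=4,fy=4,interpolation=2))
```

```text
shift [ 0.0076 -0.0095  0.0141] turn [0.0009 0.0037 0.0006] obs [0.534  0.2727 0.0528] [ 179.94    0.22 -166.66]
```

View pics/s1.png

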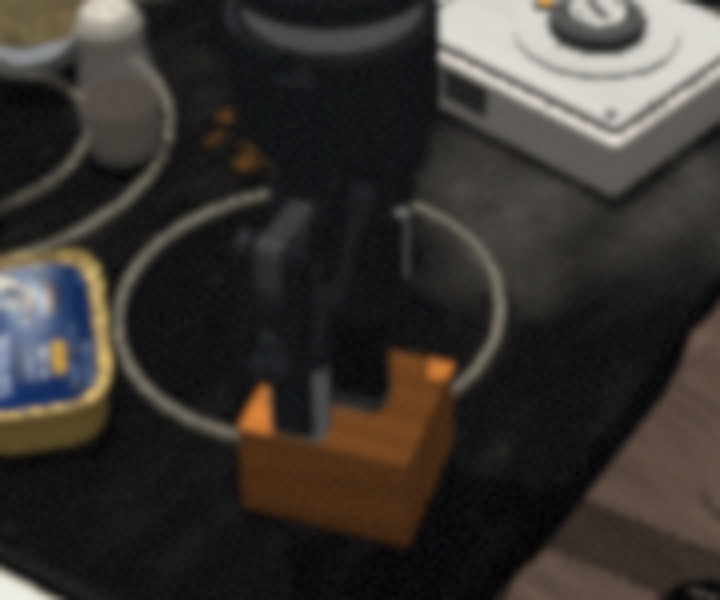

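The open fingers straddle the handle: near finger at (300,400), key at (360,370). Nothing is touching, so I'll close.

Call:
drive_tool:
  deltas: "0 0 0 0 0 0;0 0 0 0 0 0;0 0 0 0 0 0;0 0 0 0 0 0;0 0 0 0 0 0;0 0 0 0 0 0;0 0 0 0 0 0;0 0 0 0 0 0"
  gripper: 1
  force: 30

```text
clock: 3.15
ee_pos: [0.533, 0.2717, 0.0508]
eef_rot: [180.0, 0.0, -166.7]
wrist_force: [0.7, 0.0, 2.4]
opening: 0.0137
finger_force: 31.3
```

Call:
drive_tool:
  deltas: "0 0 0 0 0 0;0 0 -0.15 0 0 0;0 0 -0.3 0 0 0;0 0 -0.5 0 0 0;0 0 -0.5 0 0 0;0 0 -0.5 0 0 0;0 0 -0.5 0 0 0"
  force: 80

```text
clock: 4.03
ee_pos: [0.5319, 0.2712, 0.1489]
eef_rot: [-180.0, -0.2, -166.7]
wrist_force: [0.7, -0.1, -0.6]
opening: 0.0129
finger_force: 77.9
```

Run:
```python
from h import *
o=get_obs();print(o['wrist_force'],o['ft_torque']);delta([.568,-.0248,.15],140.7)
im=snapshot('side')
# predicted tip px
x0,y0=220,180
cv2.imwrite('pics/s2.png',cv2.resize(im[y0:y0+150,x0:x0+130],None,fx=4,fy=4,interpolation=2))
def proj(p):
    c=camera_params('side');Ti=np.linalg.inv(c['pose']);q=(Ti@np.r_[p,1])[:3]
    return cv2.projectPoints(q[None],np.zeros(3),np.zeros(3),c['intrinsics'],np.array([c['k1'],0,0,0]))[0].ravel()
Rt=R.from_euler('xyz',o['eef_rot'],degrees=True)
for xx in(-.009,0,.009):print((proj(o['ee_pos']+Rt.apply([xx,0,.0468]))-[x0,y0])*4)
for xx in(-.017,0,.017):print((proj(o['ee_pos']+Rt.apply([xx,0,.0068]))-[x0,y0])*4)
```

```text
[ 0.74598603 -0.09301846 -0.6494282 ] [ 0.06603751  0.03089183 -0.01282899]
shift [ 0.165  -1.4819 -0.004 ] turn [-0.0021 -0.0028  0.8767] obs [0.5319 0.2712 0.1489] [-179.96   -0.2  -166.7 ]
[244.76020248 554.53731931]
[266.76233065 558.93132034]
[288.90064633 563.34726768]
[221.14415786 467.52541839]
[263.82560699 475.5719372 ]
[307.02505479 483.70123241]
```

View pics/s2.png

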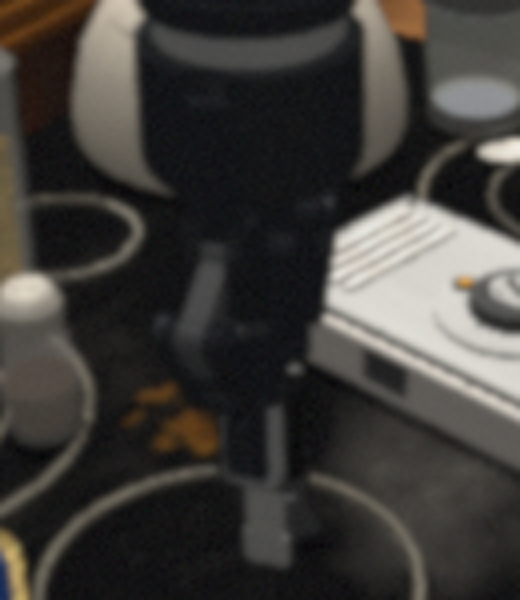

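The key is held upright. The blade end, (242,560) to (292,565), matches the predicted (245,555) to (289,563), so it sits centred in the hand. Next, over to the lock.

Call:
drive_tool:
  deltas: "0.11 -1 0 0 0 0;0.11 -1 0 0 0 0;0.11 -1 0 0 0 0;0.11 -1 0 0 0 0"

```text
clock: 4.58
ee_pos: [0.5572, 0.0686, 0.1498]
eef_rot: [-180.0, -0.1, -166.9]
wrist_force: [-0.4, 1.0, -2.0]
opening: 0.013
finger_force: 78.5
```

Call:
drive_tool:
  deltas: "0.055 -0.482 0 0 0 0.17;0.055 -0.482 0 0 0 0.34;0.055 -0.482 0 0 0 0.51;0.055 -0.482 0 0 0 0.68;0.055 -0.482 0 0 0 0.877;0.055 -0.482 0 0 0 0.877;0.055 -0.482 0 0 0 0.877"

```text
clock: 5.45
ee_pos: [0.5689, -0.0239, 0.1503]
eef_rot: [-180.0, -0.0, 140.8]
wrist_force: [0.2, -0.7, -0.8]
opening: 0.013
finger_force: 78.5
```

Run:
```python
from h import *
o=get_obs();print(o['wrist_force'],o['ft_torque']);delta([.568,-.0248,.15],140.7)
im=snapshot('side')
x0,y0=290,190
cv2.imwrite('pics/s3.png',cv2.resize(im[y0:y0+110,x0:x0+120],None,fx=5,fy=5,interpolation=2))
def proj(p):
    c=camera_params('side');Ti=np.linalg.inv(c['pose']);q=(Ti@np.r_[p,1])[:3]
    return cv2.projectPoints(q[None],np.zeros(3),np.zeros(3),c['intrinsics'],np.array([c['k1'],0,0,0]))[0].ravel()
Rt=R.from_euler('xyz',o['eef_rot'],degrees=True)
for xx in(-.009,0,.009):print((proj(o['ee_pos']+Rt.apply([xx,0,.0468]))-[x0,y0])*5)
for xx in(-.01175,0,.01175):print((proj(np.array([.568,-.0248,.061])+Rt.apply([xx,0,0]))-[x0,y0])*5)
```

```text
[ 0.19909069 -0.65471543 -0.79444674] [-0.00545295 -0.00738265 -0.00523997]
shift [ 0.0005 -0.0065  0.0015] turn [-0.0002 -0.0007  0.0025] obs [ 0.5689 -0.0239  0.1503] [-1.7999e+02 -4.0000e-02  1.4085e+02]
[289.91707692 207.34842838]
[298.93343694 217.15004989]
[308.09002108 227.10476879]
[285.55208241 291.33257621]
[297.01018718 304.66722796]
[308.69558345 318.26706188]
```

View pics/s3.png

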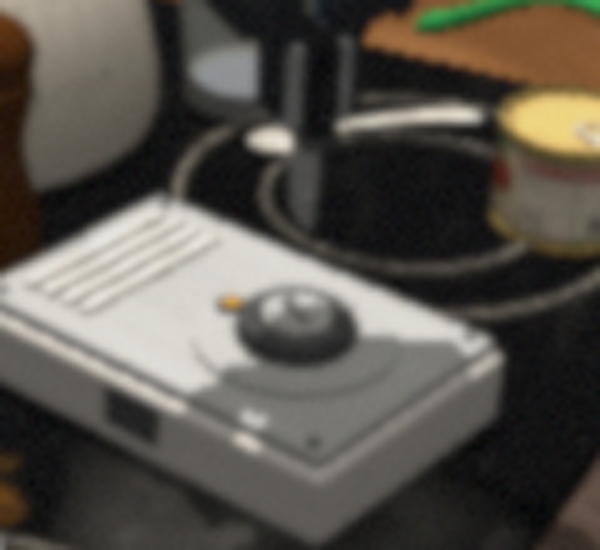

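Blade tip is near (306,222) and the lock face centre near (299,302), so they are roughly aligned. I'll go down close and look again.

Call:
drive_tool:
  deltas: "0 -0.004 0.1 0 0 0;0 -0.004 0.17 0 0 0;0 -0.004 0.17 0 0 0;0 -0.004 0.17 0 0 0"

```text
clock: 6.0
ee_pos: [0.5689, -0.0249, 0.1171]
eef_rot: [180.0, 0.0, 140.7]
wrist_force: [0.6, -0.3, -0.0]
opening: 0.013
finger_force: 78.5
```

```bash
cat >> h.py <<'E'
def proj(p,n='side'):
    c=camera_params(n);Ti=np.linalg.inv(c['pose']);q=(Ti@np.r_[p,1])[:3]
    return cv2.projectPoints(q[None],np.zeros(3),np.zeros(3),c['intrinsics'],np.array([c['k1'],0,0,0]))[0].ravel()
E
python3 - <<'E'
from h import *
im=np.mean([snapshot('side').astype(float) for _ in range(4)],0).astype(np.uint8)
o=get_obs();print(o['wrist_force'],o['ft_torque']);delta([.568,-.0248,.1158],140.7)
x0,y0=320,210;k=10
cv2.imwrite('pics/s4.png',cv2.resize(im[y0:y0+60,x0:x0+60],None,fx=k,fy=k,interpolation=2))
Rt=R.from_euler('xyz',o['eef_rot'],degrees=True)
f=lambda p:(proj(p)-[x0,y0]+.5)*k
for xx,yy in[(-.00825,-.0008),(-.00825,.0008),(.00825,-.0008),(.00825,.0008)]:print('tip',f(o['ee_pos']+Rt.apply([xx,yy,.0468])))
for yy in(-.004,.004):print('shank near, z=15',f(o['ee_pos']+Rt.apply([-.007,yy,.0318])),f(o['ee_pos']+Rt.apply([.007,yy,.0318])))
L=np.array([.568,-.0248,.061])
for xx in(-.01175,0,.01175):print('slot',f(L+Rt.apply([xx,0,0])))
print('rim x range',[f(L+np.array([r*np.cos(a),r*np.sin(a),-.002])).round() for r,a in[(.0265,np.radians(29)),(.0265,np.radians(209)),(.0265,np.radians(-61)),(.0265,np.radians(119))]])
E
```

```text
[-0.37511665  0.34333072 -1.07546362] [-2.10750866e-02  8.62697439e-05 -5.86680288e-02]
shift [ 0.0041 -0.0022  0.0076] turn [ 0.0008  0.0009 -0.0003] obs [ 0.5689 -0.025   0.1173] [1.7995e+02 6.0000e-02 1.4068e+02]
tip [284.76283307 354.75343734]
tip [277.8863279  356.04225949]
tip [317.21419856 392.31823823]
tip [310.25994298 393.64643792]
shank near, z=15 [304.37343614 293.53869334] [332.30487742 324.86587893]
shank near, z=15 [269.6981256  299.87548178] [297.29444609 331.36814706]
slot [276.25209249 387.55742594]
slot [299.02037435 414.33445591]
slot [322.24035579 441.64406564]
rim x range [array([174., 420.]), array([423., 424.]), array([293., 359.]), array([305., 489.])]
```

View pics/s4.png

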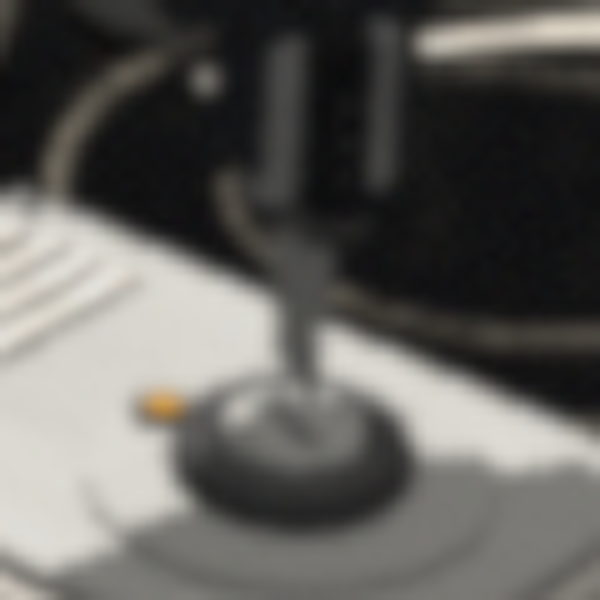

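The blade spans x 278–322, about 2 px right of the prediction. The rim spans 170–412, about 6 px left of the prediction. I'll nudge about 1 mm along tool +y and feel down.

Call:
drive_tool:
  deltas: "0.001 0.005 0.02 0 0 0;0.001 0.005 0.035 0 0 0;0.001 0.005 0.045 0 0 0;0.001 0.005 0.055 0 0 0;0.001 0.005 0.062 0 0 0;0.001 0.005 0.062 0 0 0"

```text
clock: 6.95
ee_pos: [0.5689, -0.0241, 0.1042]
eef_rot: [-180.0, -0.0, 140.7]
wrist_force: [-0.3, 0.3, -0.8]
opening: 0.0132
finger_force: 78.5
```

Run:
```python
from h import *
o=get_obs();print(o['wrist_force'],o['ft_torque']);delta([.568,-.0248,.1008],140.7)
```

```text
[-0.30410923  0.27988306 -0.80506809] [-0.04426338 -0.01578707 -0.01432858]
shift [ 0.0012 -0.0058  0.0169] turn [-0.     -0.0002 -0.0003] obs [ 0.5689 -0.0241  0.1042] [-1.8000e+02 -1.0000e-02  1.4068e+02]
```

Call:
drive_tool:
  deltas: "0 0 0.008 0 0 0;0 0 0.014 0 0 0;0 0 0.019 0 0 0;0 0 0.019 0 0 0"

```text
clock: 7.45
ee_pos: [0.569, -0.0241, 0.1005]
eef_rot: [180.0, -0.0, 140.7]
wrist_force: [0.0, -0.4, -0.6]
opening: 0.0129
finger_force: 78.5
```

Run:
```python
from h import *
o=get_obs();print(o['wrist_force'],o['ft_torque']);delta([.568,-.0248,.1008],140.7)
```

```text
[ 0.03843499 -0.40842325 -0.64621158] [-0.03939205  0.07088551 -0.00546034]
shift [ 0.0014 -0.0059 -0.0013] turn [ 0.0001 -0.0001 -0.0003] obs [ 0.569  -0.0241  0.1005] [180.    -0.   140.68]
```

Tip at 53.7 mm with no force, so the blade is seated in the slot. Turning by feel.

Call:
drive_tool:
  deltas: "0 0 0 0 0 0.08;0 0 0 0 0 0.16;0 0 0 0 0 0.24;0 0 0 0 0 0.32;0 0 0 0 0 0.4;0 0 0 0 0 0.4;0 0 0 0 0 0.4"

```text
clock: 8.32
ee_pos: [0.5689, -0.0242, 0.1005]
eef_rot: [-180.0, 0.0, 116.8]
wrist_force: [-0.9, 0.7, -0.2]
opening: 0.0131
finger_force: 78.6
```

```bash
cat > t.py <<'E'
from h import *
f=[];
for i in range(5):
    o=get_obs();f.append(np.r_[o['wrist_force'],o['ft_torque']]);snapshot('top')
print('F',np.mean(f,0).round(3),'sd',np.std(f,0).round(3)[[2,5]],'yaw',o['eef_rot'].round(2),o['ee_pos'].round(4),o['clock'],o['joint_torque'].round(3))
E
python3 t.py
```

```text
F [-0.438 -0.477 -0.618 -0.134  0.109  0.014] sd [0.394 0.041] yaw [-1.7999e+02 -1.0000e-02  1.1671e+02] [ 0.5689 -0.0241  0.1005] 8.525 [ 4.1400e-01 -4.3612e+01 -2.0191e+01  2.3800e-01 -2.3300e-01  1.3000e-02]
```

Call:
drive_tool:
  deltas: "0 0 0 0 0 0.08;0 0 0 0 0 0.16;0 0 0 0 0 0.24;0 0 0 0 0 0.32;0 0 0 0 0 0.32;0 0 0 0 0 0.32"

```text
clock: 9.32
ee_pos: [0.5686, -0.0242, 0.1004]
eef_rot: [-179.9, -0.0, 97.6]
wrist_force: [-1.6, -1.1, -0.7]
opening: 0.0131
finger_force: 78.6
```

```bash
python3 t.py
```

```text
F [-1.971 -1.696 -0.452 -0.332  0.466  0.032] sd [0.249 0.027] yaw [-179.95   -0.     97.51] [ 0.5686 -0.0242  0.1004] 9.525 [ 9.5000e-01 -4.3645e+01 -2.1071e+01  5.2900e-01 -7.7400e-01  1.6000e-02]
```

Call:
drive_tool:
  deltas: "-0.0025 -0.0045 0 0 0 0.05;-0.0025 -0.0045 0 0 0 0.1;-0.0025 -0.0045 0 0 0 0.15;-0.0025 -0.0045 0 0 0 0.15;-0.0025 -0.0045 0 0 0 0.15"

```text
clock: 10.2
ee_pos: [0.5683, -0.0245, 0.1005]
eef_rot: [180.0, -0.0, 88.5]
wrist_force: [-1.1, 0.8, -0.6]
opening: 0.0132
finger_force: 78.7
```

```bash
python3 t.py
```

```text
F [-1.222  0.433 -0.271  0.05   0.295  0.036] sd [0.324 0.02 ] yaw [ 1.7999e+02 -3.0000e-02  8.8490e+01] [ 0.5683 -0.0245  0.1005] 10.4 [-3.2000e-01 -4.3622e+01 -2.0579e+01 -1.3500e-01 -4.5500e-01  1.8000e-02]
```

Call:
drive_tool:
  deltas: "0 -0.002 0 0 0 0.05;0 -0.002 0 0 0 0.1;0 -0.002 0 0 0 0.15;0 -0.002 0 0 0 0.2;0 -0.002 0 0 0 0.2;0 -0.002 0 0 0 0.2"

```text
clock: 11.2
ee_pos: [0.5679, -0.0245, 0.1006]
eef_rot: [180.0, -0.0, 76.5]
wrist_force: [-0.9, 1.8, -0.9]
opening: 0.0133
finger_force: 78.6
```

```bash
python3 t.py
```

```text
F [-0.262  1.464 -0.583  0.252  0.161  0.097] sd [0.264 0.033] yaw [ 1.7998e+02 -2.0000e-02  7.6490e+01] [ 0.5679 -0.0245  0.1006] 11.4 [ -0.862 -43.56  -20.225  -0.35   -0.246   0.082]
```

Call:
drive_tool:
  deltas: "0.002 0 0 0 0 0.05;0.002 0 0 0 0 0.1;0.002 0 0 0 0 0.15;0.002 0 0 0 0 0.2;0.002 0 0 0 0 0.2;0.002 0 0 0 0 0.2"

```text
clock: 12.2
ee_pos: [0.5677, -0.0244, 0.1005]
eef_rot: [-180.0, 0.0, 64.5]
wrist_force: [-1.5, 1.5, -0.2]
opening: 0.0132
finger_force: 78.6
```

```bash
python3 t.py
```

```text
F [-1.394  0.659 -0.375  0.11   0.297  0.064] sd [0.448 0.036] yaw [-1.7999e+02  1.0000e-02  6.4500e+01] [ 0.5677 -0.0244  0.1005] 12.4 [ -0.287 -43.553 -20.65   -0.044  -0.517   0.086]
```

Call:
drive_tool:
  deltas: "0 -0.001 0 0 0 0.03;0 -0.001 0 0 0 0.06;0 -0.001 0 0 0 0.09;0 -0.001 0 0 0 0.09;0 -0.001 0 0 0 0.09"

```text
clock: 13.08
ee_pos: [0.5676, -0.0243, 0.1005]
eef_rot: [-180.0, 0.0, 59.1]
wrist_force: [-1.0, -0.3, -0.5]
opening: 0.0133
finger_force: 78.6
```

```bash
python3 t.py
```

```text
F [-1.491 -0.116 -0.512 -0.037  0.334  0.076] sd [0.548 0.015] yaw [-179.99    0.     59.08] [ 0.5676 -0.0242  0.1005] 13.275 [  0.08  -43.566 -20.751   0.148  -0.572   0.088]
```

Call:
drive_tool:
  deltas: "0 -0.001 0 0 0 0.016;0 -0.001 0 0 0 0.033;0 -0.001 0 0 0 0.033"

```text
clock: 13.7
ee_pos: [0.5676, -0.0242, 0.1005]
eef_rot: [180.0, -0.0, 57.1]
wrist_force: [-1.6, -0.3, -0.3]
opening: 0.0133
finger_force: 78.6
```

```bash
python3 t.py
```

```text
F [-1.347 -0.618 -0.368 -0.171  0.304  0.118] sd [0.325 0.022] yaw [179.99  -0.    57.1 ] [ 0.5676 -0.0242  0.1005] 13.9 [  0.42  -43.552 -20.55    0.324  -0.448   0.09 ]
```

Call:
drive_tool:
  deltas: "0 0 0 0 0 0.016;0 0 0 0 0 0.033;0 0 0 0 0 0.033"

```text
clock: 14.32
ee_pos: [0.5675, -0.0241, 0.1005]
eef_rot: [180.0, -0.0, 55.1]
wrist_force: [-1.2, -1.9, 0.2]
opening: 0.0131
finger_force: 78.6
```

```bash
python3 t.py
```

```text
F [-1.426 -1.023 -0.511 -0.206  0.275  0.096] sd [0.44  0.008] yaw [180.    -0.    55.12] [ 0.5675 -0.0241  0.1005] 14.525 [  0.536 -43.537 -20.509   0.385  -0.427   0.089]
```

Call:
drive_tool:
  deltas: "-0.001 0 0 0 0 0.016;-0.001 0 0 0 0 0.033;-0.001 0 0 0 0 0.033"

```text
clock: 14.95
ee_pos: [0.5674, -0.0242, 0.1005]
eef_rot: [180.0, -0.0, 53.1]
wrist_force: [-0.8, -0.8, -0.4]
opening: 0.0133
finger_force: 78.6
```

```bash
python3 t.py
```

```text
F [-0.812 -0.282 -0.612 -0.08   0.217  0.088] sd [0.567 0.032] yaw [ 1.800e+02 -2.000e-02  5.314e+01] [ 0.5675 -0.0242  0.1005] 15.15 [  0.077 -43.516 -20.369   0.144  -0.344   0.089]
```

Call:
drive_tool:
  deltas: "0 0 0 0 0 0.016;0 0 0 0 0 0.033;0 0 0 0 0 0.033"

```text
clock: 15.58
ee_pos: [0.5674, -0.0242, 0.1005]
eef_rot: [-180.0, -0.0, 51.1]
wrist_force: [-0.7, 0.7, -0.8]
opening: 0.013
finger_force: 78.6
```

```bash
python3 t.py
```

```text
F [-1.086  0.493 -0.298  0.045  0.179  0.061] sd [0.279 0.028] yaw [-1.800e+02 -1.000e-02  5.116e+01] [ 0.5674 -0.0242  0.1005] 15.775 [-1.9900e-01 -4.3504e+01 -2.0373e+01  1.0000e-03 -3.5100e-01  9.0000e-02]
```

Call:
drive_tool:
  deltas: "0 0 0 0 0 0.016;0 0 0 0 0 0.033;0 0 0 0 0 0.033"

```text
clock: 16.2
ee_pos: [0.5674, -0.0242, 0.1005]
eef_rot: [-180.0, -0.0, 49.2]
wrist_force: [-1.0, 0.7, 0.4]
opening: 0.0127
finger_force: 78.6
```

```bash
python3 t.py
```

```text
F [-0.962  0.483 -0.057  0.138  0.219  0.106] sd [0.403 0.037] yaw [-179.99   -0.     49.18] [ 0.5673 -0.0242  0.1005] 16.4 [ -0.442 -43.508 -20.463  -0.123  -0.406   0.09 ]
```

Call:
drive_tool:
  deltas: "0 0 0 0 0 0.016;0 0 0 0 0 0.033;0 0 0 0 0 0.033"

```text
clock: 16.82
ee_pos: [0.5673, -0.0242, 0.1005]
eef_rot: [-180.0, -0.0, 47.2]
wrist_force: [-0.6, 1.5, -0.7]
opening: 0.013
finger_force: 78.7
```

```bash
python3 t.py
```

```text
F [-1.263  0.636 -0.687  0.235  0.3    0.116] sd [0.282 0.04 ] yaw [-179.99   -0.     47.2 ] [ 0.5673 -0.0242  0.1005] 17.025 [ -0.662 -43.521 -20.611  -0.221  -0.494   0.106]
```

Torque is starting to rise. Smaller steps now.

Call:
drive_tool:
  deltas: "0 0 0 0 0 0.008;0 0 0 0 0 0.016;0 0 0 0 0 0.016"

```text
clock: 17.45
ee_pos: [0.5673, -0.0242, 0.1005]
eef_rot: [-180.0, 0.0, 46.2]
wrist_force: [-1.3, 1.4, -1.0]
opening: 0.0128
finger_force: 78.6
```

```bash
python3 t.py
```

```text
F [-1.274  1.416 -0.789  0.263  0.31   0.106] sd [0.417 0.014] yaw [-179.99    0.     46.24] [ 0.5673 -0.0242  0.1005] 17.65 [ -0.833 -43.54  -20.744  -0.278  -0.571   0.132]
```

Call:
drive_tool:
  deltas: "0 0 0 0 0 0.008;0 0 0 0 0 0.018;0 0 0 0 0 0.018"

```text
clock: 18.08
ee_pos: [0.5673, -0.0242, 0.1005]
eef_rot: [-180.0, -0.0, 45.2]
wrist_force: [-2.7, 1.5, 0.2]
opening: 0.0133
finger_force: 78.6
```

```bash
python3 t.py
```

```text
F [-1.994  1.413 -0.366  0.326  0.346  0.154] sd [0.361 0.025] yaw [-179.99    0.     45.16] [ 0.5673 -0.0242  0.1005] 18.275 [ -0.97  -43.556 -20.867  -0.317  -0.642   0.161]
```

It is a clear, spring-like rise above the steady 0.09 (now 0.16), 29° after the heavy phase began, so this is the stop. I'll unload, withdraw and check the pin.

Call:
drive_tool:
  deltas: "0 0 0 0 0 -0.03;0 0 0 0 0 -0.06;0 0 0 0 0 -0.08;0 0 0 0 0 -0.08;0 0 0 0 0 -0.08"

```text
clock: 18.95
ee_pos: [0.5674, -0.0243, 0.1005]
eef_rot: [-180.0, -0.0, 50.0]
wrist_force: [-1.5, 0.8, 0.3]
opening: 0.0132
finger_force: 78.6
```

```bash
python3 t.py
```

```text
F [-1.832  1.406 -0.586  0.29   0.358  0.045] sd [0.615 0.029] yaw [-1.800e+02 -1.000e-02  4.996e+01] [ 0.5674 -0.0242  0.1005] 19.15 [-7.1500e-01 -4.3567e+01 -2.0826e+01 -3.1900e-01 -6.1200e-01  3.7000e-02]
```

Call:
drive_tool:
  deltas: "0 0 0 0 0 -0.02;0 0 0 0 0 -0.04;0 0 0 0 0 -0.04"

```text
clock: 19.58
ee_pos: [0.5675, -0.0244, 0.1005]
eef_rot: [180.0, -0.0, 52.4]
wrist_force: [-1.8, 1.6, -1.2]
opening: 0.0134
finger_force: 78.6
```

```bash
python3 t.py
```

```text
F [-1.483  0.711 -0.809  0.119  0.28   0.015] sd [0.362 0.037] yaw [ 1.7998e+02 -1.0000e-02  5.2360e+01] [ 0.5675 -0.0243  0.1005] 19.775 [-3.0700e-01 -4.3559e+01 -2.0586e+01 -1.3800e-01 -4.6500e-01  1.2000e-02]
```

Call:
drive_tool:
  deltas: "0 0 -0.015 0 0 0;0 0 -0.03 0 0 0;0 0 -0.05 0 0 0;0 0 -0.15 0 0 0;0 0 -0.25 0 0 0;0 0 -0.25 0 0 0;0 0 -0.25 0 0 0"

```text
clock: 20.7
ee_pos: [0.567, -0.0243, 0.1499]
eef_rot: [-180.0, 0.0, 52.4]
wrist_force: [0.7, -0.1, -0.6]
opening: 0.0134
finger_force: 78.6
```

Run:
```python
from h import *
im=np.mean([snapshot('side').astype(float) for _ in range(4)],0).astype(np.uint8)
im0=cv2.imread('pics/side0.png')
x0,y0=320,195;k=7
C=lambda i:cv2.resize(i[y0:y0+75,x0:x0+55],None,fx=k,fy=k,interpolation=2)
cv2.imwrite('pics/s5.png',np.hstack([C(im0),C(im)]))
for n,i in(('before',im0),('after',im)):
    h=cv2.cvtColor(i,cv2.COLOR_BGR2HSV)[235:262,325:350];m=(h[...,1]>90)&(h[...,0]>10)&(h[...,0]<40)
    ys,xs=np.nonzero(m);w=h[...,1][m].astype(float);print(n,m.sum(),np.average(xs,weights=w)+325,np.average(ys,weights=w)+235)
L=np.array([.5675,-.0245]);a=np.radians(-12.8);P=L+.036*np.array([np.cos(a),np.sin(a)])
print('pred before/after',proj([*P,.051]),proj([*P,.0535]))
o=get_obs();Rt=R.from_euler('xyz',o['eef_rot'],degrees=True)
for xx in(-.009,.009):print('tip',(proj(o['ee_pos']+Rt.apply([xx,0,.0468]))-[x0,y0]+.5)*k+[385,0])
delta([.533,.2717,.16],-166.7)
```

```text
before 6 336.0065019505852 250.4668400520156
after 7 335.9655172413793 249.69310344827585
pred before/after [336.4497669 249.0886735] [336.48728166 248.09950948]
tip [630.7874656  270.21036791]
tip [576.13027487 281.01462972]
shift [ 1.068  -1.0381 -0.0512] turn [-1.500e-03 -1.200e-03 -2.349e+00] obs [ 0.5669 -0.0242  0.1496] [-1.7992e+02  5.0000e-02  5.2360e+01]
```

View pics/s5.png

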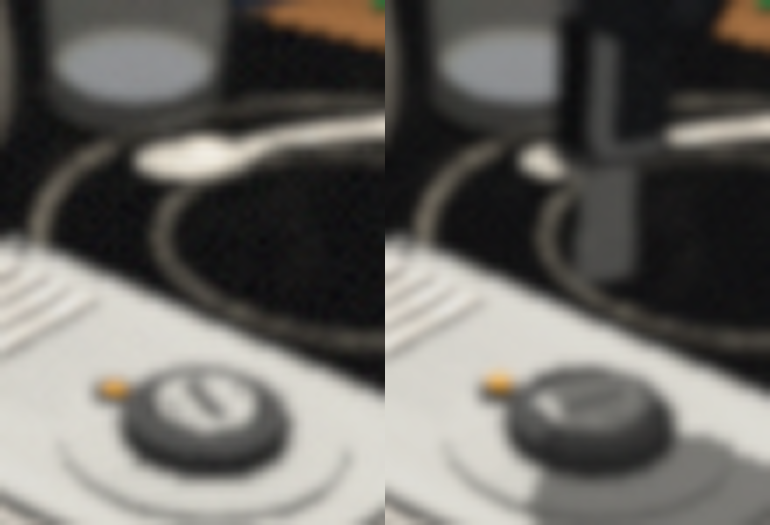

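The cam has turned, and the brass pin went from (113,388) to (498-385=113, 381). That is about 1 px up in the original, matching the full 2.5 mm. The key still hangs straight. Now back to the stand.

Call:
drive_tool:
  deltas: "0.1 -0.1 -0.05 0 0 -0.17;0.2 -0.2 -0.05 0 0 -0.34;0.3 -0.3 -0.05 0 0 -0.51;0.4 -0.4 -0.05 0 0 -0.68;0.55 -0.53 -0.05 0 0 -0.85;0.55 -0.53 -0.05 0 0 -1;0.55 -0.53 -0.05 0 0 -1"

```text
clock: 21.78
ee_pos: [0.5503, 0.1279, 0.16]
eef_rot: [-179.9, -0.0, 112.3]
wrist_force: [0.0, 0.1, -0.9]
opening: 0.0131
finger_force: 78.5
```

Run:
```python
from h import *
delta([.533,.2717,.16],-166.7)
```

```text
shift [ 6.980e-01  1.926e-01 -1.000e-04] turn [-6.0000e-04 -7.0000e-04 -1.3499e+00] obs [0.5503 0.1279 0.16  ] [-1.7995e+02 -1.0000e-02  1.1231e+02]
```

Call:
drive_tool:
  deltas: "0.2 0.05 0 0 0 -0.17;0.4 0.1 0 0 0 -0.34;0.5 0.15 0 0 0 -0.51;0.698 0.193 0 0 0 -0.68;0.698 0.193 0 0 0 -0.85;0.698 0.193 0 0 0 -1;0.698 0.193 0 0 0 -1"

```text
clock: 22.65
ee_pos: [0.5333, 0.2709, 0.1602]
eef_rot: [-180.0, -0.0, 172.1]
wrist_force: [0.3, -0.4, -1.1]
opening: 0.0132
finger_force: 78.5
```

Call:
drive_tool:
  deltas: "0 0 0 0 0 -0.17;0 0 0 0 0 -0.35;0 0 0 0 0 -0.35;0 0 0 0 0 -0.35;0 0 0 0 0 -0.35"

```text
clock: 23.28
ee_pos: [0.5332, 0.2712, 0.1605]
eef_rot: [180.0, -0.0, -166.8]
wrist_force: [-1.2, -0.0, -1.4]
opening: 0.0127
finger_force: 78.5
```

```bash
python3 t.py;python3 - <<'E'
from h import *
delta([.533,.2717,.10],-166.7)
o=get_obs()
im=np.mean([snapshot('side').astype(float) for _ in range(4)],0).astype(np.uint8)
x0,y0=245,275;k=7
cv2.imwrite('pics/s6.png',cv2.resize(im[y0:y0+85,x0:x0+85],None,fx=k,fy=k,interpolation=2))
Rt=R.from_euler('xyz',o['eef_rot'],degrees=True)
for xx in(-.009,.009):print('tip',(proj(o['ee_pos']+Rt.apply([xx,0,.0468]))-[x0,y0]+.5)*k)
for xx in(-.007,.007):print('shanktop',(proj(o['ee_pos']+Rt.apply([xx,0,.0068]))-[x0,y0]+.5)*k)
E
```

```text
F [-0.079  0.215 -1.008 -0.004  0.013  0.003] sd [0.726 0.028] yaw [ 180.      0.   -166.69] [0.5332 0.2714 0.1605] 23.475 [-2.3000e-02 -4.5400e+01 -2.2347e+01 -1.0000e-03  0.0000e+00  8.0000e-03]
shift [0.0006 0.0017 0.3026] turn [0.0001 0.     0.0004] obs [0.5332 0.2714 0.1605] [ 179.99    0.   -166.68]
tip [249.27441291 265.91010118]
tip [327.11933694 281.40226818]
shanktop [252.25296291 119.38348697]
shanktop [314.63146146 131.08798071]
```

View pics/s6.png

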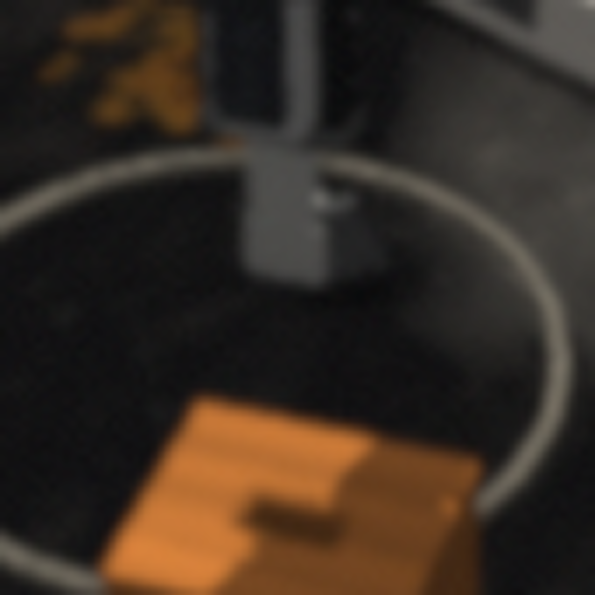

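The key hangs straight, blade end (242,270) to (328,285) as predicted, above the empty pocket at (295,520). Lowering to the pickup pose.

Call:
drive_tool:
  deltas: "0 0.0015 0.15 0 0 0;0 0.0015 0.28 0 0 0;0 0.0015 0.33 0 0 0;0 0.0015 0.38 0 0 0;0 0.0015 0.43 0 0 0;0 0.0015 0.48 0 0 0;0 0.0015 0.52 0 0 0;0 0.0015 0.54 0 0 0;0 0.0015 0.54 0 0 0;0 0.0015 0.54 0 0 0"

```text
clock: 24.98
ee_pos: [0.5334, 0.2718, 0.0528]
eef_rot: [180.0, 0.0, -166.6]
wrist_force: [-0.5, 0.4, -0.8]
opening: 0.0134
finger_force: 78.5
```

```bash
python3 t.py
```

```text
F [-0.294  0.203 -1.047 -0.009 -0.     0.013] sd [0.491 0.037] yaw [ 1.7999e+02  3.0000e-02 -1.6664e+02] [0.5333 0.2717 0.0528] 25.175 [-1.0000e-03 -4.7523e+01 -1.8816e+01  0.0000e+00 -3.0000e-03  0.0000e+00]
```

Call:
drive_tool:
  deltas: "0 0 0.005 0 0 0;0 0 0.01 0 0 0;0 0 0.011 0 0 0;0 0 0.011 0 0 0"

```text
clock: 25.72
ee_pos: [0.5332, 0.2717, 0.0509]
eef_rot: [180.0, 0.0, -166.6]
wrist_force: [-1.9, -0.6, 5.7]
opening: 0.0133
finger_force: 79.5
```

```bash
python3 t.py
```

```text
F [-1.589 -0.915  5.278 -0.133  0.304  0.013] sd [0.673 0.018] yaw [ 1.7999e+02  2.0000e-02 -1.6664e+02] [0.5332 0.2717 0.0509] 25.925 [-3.5000e-02 -4.3830e+01 -1.7901e+01  8.0000e-03 -6.1600e-01  5.0000e-03]
```

Seated: 6 N upward at z = 0.0509, the same height as at pickup. Releasing, then straight up.

Call:
drive_tool:
  deltas: "0 0 0 0 0 0;0 0 0 0 0 0;0 0 0 0 0 0;0 0 0 0 0 0;0 0 0 0 0 0;0 0 0 0 0 0;0 0 0 0 0 0;0 0 0 0 0 0"
  gripper: -1

```text
clock: 26.98
ee_pos: [0.5331, 0.2717, 0.0503]
eef_rot: [180.0, 0.0, -166.6]
wrist_force: [-0.6, -0.0, -0.3]
opening: 0.0855
finger_force: 0.0
```

Call:
drive_tool:
  deltas: "0 0 -0.1 0 0 0;0 0 -0.25 0 0 0;0 0 -0.45 0 0 0;0 0 -0.7 0 0 0;0 0 -0.7 0 0 0;0 0 -0.7 0 0 0;0 0 -0.7 0 0 0"

```text
clock: 27.85
ee_pos: [0.5323, 0.2712, 0.1887]
eef_rot: [-180.0, -0.2, -166.6]
wrist_force: [0.3, -0.4, -0.0]
opening: 0.0853
finger_force: 0.0
```

Run:
```python
from h import *
o=get_obs();print(o['ee_pos'],o['opening'],o['wrist_force'])
im=snapshot('side');cv2.imwrite('pics/s7.png',cv2.resize(im[190:390,180:420],None,fx=3,fy=3,interpolation=2))
```

```text
[0.53230412 0.27124991 0.18871214] 0.08526823814142685 [ 0.32736095 -0.42256732 -0.03011249]
```

View pics/s7.png

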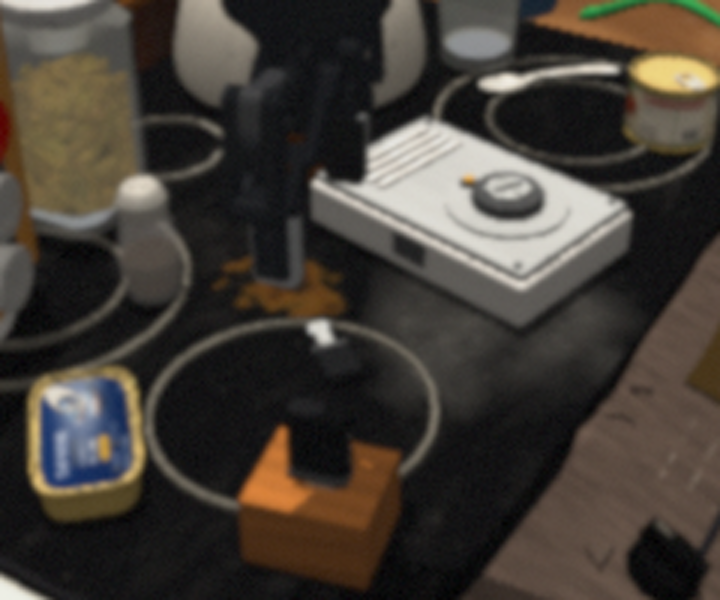

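The key stands upright and fully down in its block at (320,440). The lock is turned, the pin is up at (468,181), the other things are undisturbed and the gripper is clear.

```bash
python3 -c "
from plant import *
print(hand_in())"
```

```text
the job is handed in; nothing more can be done
None
```

I turned the lock clockwise to its stop by feel without wrenching it, the brass pin looks fully up, and the key is back in its stand, upright and fully down; I handed the job in at about 28 s, and no verdict came back.

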